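# Run the tube-rest carriage up to its stop at the bench torch

## Task

On the glassworker's bench, bring the blue tube-rest carriage up to the unlit torch: press its red lock button down and, keeping it pressed the whole way, slide the carriage along its rail until it is fully home against the yellow end stop. Then let the button spring back up, so that the carriage is locked there, and move clear; do not pick up or disturb the glassware and tools standing around.

Things in the scene. Friction and masses are not known exactly. Their poses are not given: they have to be found in the camera images.
- rail: Fixed rail unit on the bench: dark steel base plate 400 mm long and 95 mm wide with an aluminium bar, the yellow end stop (70 mm wide, top 74 mm above the bench) and, beyond the stop, an unlit brass torch (its top 109 mm above the bench, 205 to 285 mm from the origin along +y). Origin: centre of the base plate's underside, on the bench. Its y axis runs along the rail, +y towards the end stop and torch; z is up. Its place and heading on the bench vary.
- carriage (a joint): Position of the blue carriage (140 mm along the rail, 80 mm wide, deck 56 mm above the bench), m: 0 at the end away from the torch, grows along rail +y, 0.150 fully home at the stop. Button up: a pin under it stands in a hidden rack (a notch every 15 mm, the last at the stop), leaving up to 6 mm of play. Button down: slides with about 2 N and stays where left.
- lock_button (a joint): Travel of the red lock button on the carriage's deck, m: 0 up (locked), 0.008 fully down. Spring loaded: about 5 N to start it and 8 N fully down; the lock is free from 0.003 m on, so pressing it most of the way is enough. It springs up when let go (between two notches only to about 0.003 m).
- button_top (a point): Centre of the red button's flat square top, 42 x 42 mm. The top is 68 mm above the bench when up and 60 mm when fully down (4 mm above the deck). Travels with the carriage; its axes are parallel to the rail's. The free gap between the thumb plate and the tube rest, where fingers may go down, reaches from 48 mm behind this point (-y of the rail) to 56 mm ahead (+y) at a height of 68 mm and more.
- thumb_plate (a point): Top centre of the upright aluminium thumb plate at the carriage's trailing end, 52 mm behind the button's centre (rail -y), 60 mm wide, 8 mm thick, top 98 mm above the bench. A finger that holds the button down may also push against its front face. Across the leading end stands the tube rest with two black rollers, starting 56 mm ahead of the button's centre, top 100 mm above the bench.
- stop_face (a point): Face of the end stop's black rubber bumper on the rail, 46 mm above the bench, that the carriage's leading end meets when it is fully home (130 mm from the rail's origin along its +y).
- glass_funnel: Loose clear glass funnel on a foot, 54 mm wide, 105 mm tall, standing beside the rail; origin: centre of its underside. Leave alone.
- glass_adapter: Loose green glass joint adapter, 44 mm wide, 88 mm tall, standing beside the rail; origin: centre of its underside. Leave alone.
- frit_jar: Loose amber glass jar with black cap, 60 mm wide, 75 mm tall; origin: centre of its underside. Leave alone.
- steel_cup: Loose steel cup, 68 mm wide, 80 mm tall; origin: centre of its underside. Leave alone.
- paddle: Loose flat steel paddle tool with wooden handle, 200 mm long, lying on the bench beside the rail; origin: on its underside, handle towards its -x. Leave alone.
- striker_can: Loose can with white lid and paper label, 54 mm wide, 65 mm tall; origin: centre of its underside. Leave alone.
- graphite_block: Loose dark round block, 44 mm wide, 35 mm tall; origin: centre of its underside. Leave alone.

How it is judged:
On the way, in this order (a step that is already met when the one before it is completed fails the run):
1. the red button is pressed at least 4 mm down while the carriage still stands within 12 mm of its start (value of joint lock_button above 0.004 m and distance of thumb_plate from where it was at the start of the episode below 0.012 m), for 0.1 s.
2. the carriage is against the end stop (within 4 mm) with the button still down (value of joint carriage above 0.146 m and value of joint lock_button above 0.003 m), for 0.1 s.
At the end, for the whole second after the job is handed in: The carriage rests within 4 mm of its end stop, the button is up (under 1.5 mm), and every loose thing stands within 30 mm of where it was, the upright ones still upright (tilt under 0.5 rad) (value of joint carriage above 0.146 m and value of joint lock_button below 0.0015 m and velocity of joint carriage between -0.01 and 0.01 m/s and distance of each of glass_funnel, glass_adapter, frit_jar, steel_cup, paddle, striker_can, graphite_block from where it was at the start of the episode below 0.03 m and angle between each of glass_funnel, glass_adapter, frit_jar, steel_cup, striker_can, graphite_block's own z axis and vertical below 0.5 rad); the robot touches nothing.
It fails at once if the carriage is part-way (more than 12 mm from its start and over 6 mm short of the stop) with the button let up or never pressed (distance of thumb_plate from where it was at the start of the episode above 0.012 m and value of joint carriage below 0.144 m and value of joint lock_button below 0.002 m).
It fails at once if a bystander is moved more than 30 mm, lifted or tipped over (distance of any of glass_funnel, glass_adapter, frit_jar, steel_cup, paddle, striker_can, graphite_block from where it was at the start of the episode above 0.03 m or angle between any of glass_funnel, glass_adapter, frit_jar, steel_cup, striker_can, graphite_block's own z axis and vertical above 0.5 rad).
It also fails if it takes over 42 s, if anything falls off the work surface, if the arm or the gripper's body presses on something with over 40 N, if the wrist force passes 120 N, or if a joint passes its speed limit or range.

## Robot

A 6-joint arm with a two-finger parallel gripper is mounted at the origin on the work surface. World frame = base frame: x ahead of the robot, y to its left, z up, the work surface at z = 0. Lengths are in m, angles in rad, forces in N, time in s.
With the tool pointing down it reaches from about 0.425 to 1.125 m from the base axis. Payload 14.9 kg.
Tool frame: the origin (TCP) lies on the centre line of the jaws, within the pads' length; the fingertips stand 19 mm ahead of it and the grasp point (between the pads) is the TCP; x points along the fingers, y is the direction in which the jaws open and shut, and the axes are right-handed (so a half turn about x gives the same grasp; the last joint's range is limited). The gripper opens to 91 mm and grips with 3 to 60 N. Pads are 32 mm wide; open, the fingers measure 118 mm over their backs; the gripper's body (76 mm by 178 mm) begins 60 mm behind the grasp point.
Start: joints at [1.257, 0.379, 1.734, -0, 1.028, -0.033], TCP at [0.194, 0.673, 0.233] pointing down, gripper open.
Joint ranges: [-2.77, 2.77], [-0.74, 2.19], [0, 2.66], [-1.06, 4.2], [0.31, 2.87], [-3.08, 3.08]. Speed limits (rad/s): [1.89, 1.89, 2.39, 3.14, 3.14, 3.14].

## Interface

Orientations are given as a unit quaternion [w, x, y, z].
In Python, from station import robot gives the robot as it stands.
- The arm moves only by the tool play_rows, never from a script. Its argument "deltas" is a list of rows, each a list of 5 numbers: the closure in counts, from 0 (fully open) to 255 (shut), then the shift along the world's x, y, z in mm, then the turn about the world's z in rad. A call has 1 to 12 rows; each row is the pose to reach, as a shift and turn from the pose commanded when the call began; what a row does not reach only later rows make up. A row lasts 1/12 s, in which the tool goes at most 41.7 mm and 7.16 degrees, less where a joint would pass 70% of its speed; a pose out of reach is approached as far as the arm can. A call with a gripper value outside its range is refused whole. The fingers move at their own pace and stop on an object; the grip force is fixed at half the most. Time passes only in rows, so rows that repeat a pose let the fingers close. It gives the time, the measured TCP pose, the force and the opening at its end, in the units of the state.
- robot.sense(): the state, without advancing time (a new reading comes with each control period).
- robot.grab_frame(name): name is "scene" or "top" or "wrist"; returns a dict with "frame" (480x640x3 uint8, red, green, blue), "fx", "fy", "cx", "cy" (pixels), "k1" (the pictures are not rectified: a ray, as slopes to the right and down, at radius r is drawn at 1 + k1 r^2 times it, then the intrinsics apply), "eye" and "orientation" of the camera in the world. Camera axes: x right, y down, z forward; pixel columns grow to the right and rows downward; lengths in m; the calibration is good to about 2 mm. A picture is of the moment at which its call begins. There is no depth.
- robot.close_job(): hands the job in, once; it reports no verdict.
The state is a dict: "clock": time; "q": joint angles; "joint_velocities": joint speeds; "effort": joint torques, N m; "position": TCP position; "eef_rot": TCP orientation; "force": force on the tool from outside, world axes, zero at the start; "wrist_torque": the same for the moment, N m; "width": finger opening in m.
Only numpy, scipy, OpenCV 4.12 (cv2) and the standard library are available. Lean on these libraries where they do the work, as an engineer would, in place of code of your own. Each camera call takes 0.05 s, during which the arm holds its last target.

## Working session

There is one attempt and no reset: what is moved stays moved. The work goes in short steps, Python scripts to look and compute and a tool call to move; the robot and the scene stay as the last step left them, time stands still between calls to the robot, and variables do not carry over. Pictures are saved under pics/ and viewed, and the job is handed in when it is done.

Besides the shell and the picture viewer there is one more tool, called after ">>>" as name(argument=value, ...), one argument or row to a line, values as JSON. play_rows: Moves the arm, as the interface text tells. Its arguments: {"type":"object","properties":{"deltas":{"type":"array","items":{"type":"array","items":{"type":"number"}}}},"required":["deltas"]}

```bash
mkdir -p pics
cat > h.py <<'E'
import numpy as np, cv2, pickle
from scipy.spatial.transform import Rotation as R
def ray(f,u,v):
    x=(u-f['cx'])/f['fx'];y=(v-f['cy'])/f['fy']
    a,b=x,y
    for _ in range(30):
        s=1+f['k1']*(a*a+b*b);a,b=x/s,y/s
    q=f['orientation'];d=R.from_quat([q[1],q[2],q[3],q[0]]).apply([a,b,1])
    return np.array(f['eye']),d
def onz(f,u,v,z):
    e,d=ray(f,u,v);return e+d*(z-e[2])/d[2]
def proj(f,p):
    q=f['orientation'];c=R.from_quat([q[1],q[2],q[3],q[0]]).inv().apply(np.array(p)-f['eye'])
    a,b=c[0]/c[2],c[1]/c[2];s=1+f['k1']*(a*a+b*b)
    return a*s*f['fx']+f['cx'],b*s*f['fy']+f['cy']
def two(f,p,g,q):
    e1,d1=ray(f,*p);e2,d2=ray(g,*q)
    A=np.stack([d1,-d2],1);s=np.linalg.lstsq(A,e2-e1,rcond=None)[0]
    a=e1+d1*s[0];b=e2+d2*s[1];return (a+b)/2,np.linalg.norm(a-b)
E
python3 - <<'E'
from station import robot
import cv2,pickle
for n in ['scene','top','wrist']:
    f=robot.grab_frame(n);pickle.dump(f,open(f'{n}0.pkl','wb'))
    cv2.imwrite(f'pics/{n}0.png',f['frame'][:,:,::-1]);print(n,f['eye'],f['orientation'],f['fx'],f['k1'])
print(robot.sense())
E
```

```text
scene [0.78416648 0.47146708 0.60468741] [-0.08528452  0.18940426  0.90472135 -0.37192991] 470.66544857485496 -0.10645666956291688
top [0.44899925 0.00899165 0.86364765] [ 0.0486808  -0.69886881  0.71162649 -0.052918  ] 452.9781342998457 0.016285392601830685
wrist [0.11982116 0.69526331 0.38333216] [0.11128562 0.79152019 0.59511702 0.0833489 ] 382.88835650688213 0.004853029607948251
{'clock': 0.15, 'q': array([ 1.25668052e+00,  3.79292258e-01,  1.73461583e+00, -2.25259700e-05,
        1.02847536e+00, -3.32966433e-02]), 'joint_velocities': array([-1.02847402e-03, -8.40320145e-04, -1.28673053e-03, -3.75856289e-03,
       -4.48378420e-04,  4.26036229e-05]), 'effort': array([-1.10498564e-03, -7.64111066e+01, -4.34656942e+01,  6.50420669e-02,
        4.09884111e-02, -9.58578744e-05]), 'position': array([0.1939266 , 0.67232784, 0.23245128]), 'eef_rot': array([ 0.70010689,  0.09867802,  0.7001901 , -0.09923114]), 'force': array([0.11108471, 0.37484053, 0.00111209]), 'wrist_torque': array([0.02029513, 0.07181895, 0.02820204]), 'width': 0.09147681858187127}
```

View pics/scene0.png

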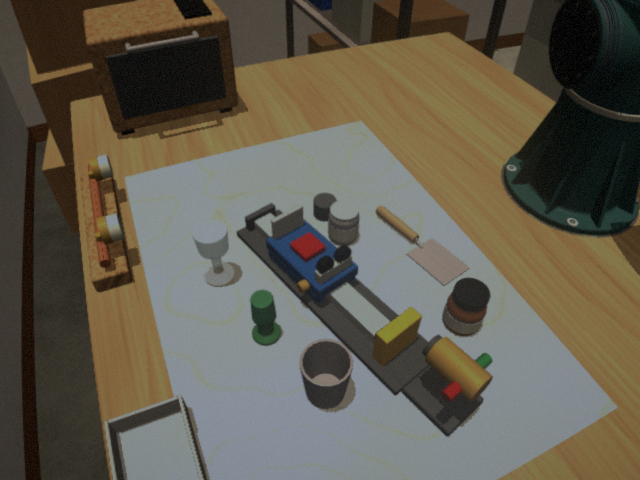

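View pics/top0.png

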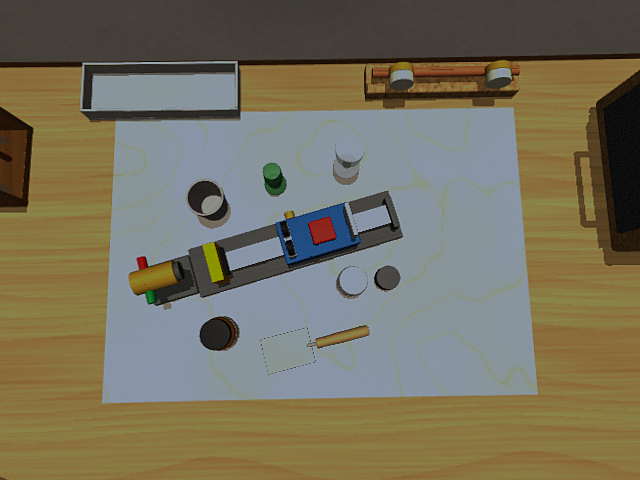

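View pics/wrist0.png

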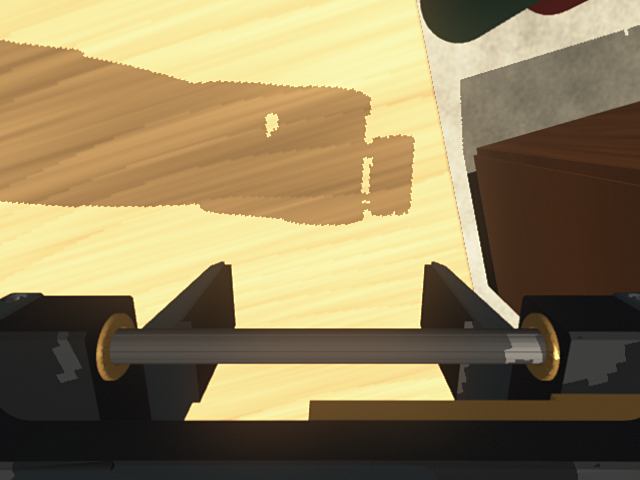

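The top view shows the red button at about (322,231), the yellow stop at (214,262) and the torch at (155,278). In the scene view the button is at (308,246) and the stop at (398,336). Next I'll measure these with colour masks.

Run:
```python
from h import *
F={n:pickle.load(open(n+'0.pkl','rb')) for n in('top','scene')}
def quad(n,lo,hi,roi):
    hsv=cv2.cvtColor(F[n]['frame'],cv2.COLOR_RGB2HSV)
    m=cv2.inRange(hsv,lo,hi)
    if lo[0]==0: m|=cv2.inRange(hsv,(172,lo[1],lo[2]),(180,255,255))
    k=np.zeros_like(m);x0,y0,x1,y1=roi;k[y0:y1,x0:x1]=255;m&=k
    c=max(cv2.findContours(m,0,1)[0],key=cv2.contourArea)
    M=cv2.moments(c);return (M['m10']/M['m00'],M['m01']/M['m00']),cv2.boxPoints(cv2.minAreaRect(c)),cv2.contourArea(c)
red=((0,150,100),(8,255,255));yel=((24,140,90),(36,255,255));blue=((100,130,50),(125,255,255))
rt=quad('top',*red,(290,200,350,260));rs=quad('scene',*red,(280,220,340,270))
print('red',rt,rs)
print('2view',two(F['top'],rt[0],F['scene'],rs[0]))
print('z68',onz(F['top'],*rt[0],.068),onz(F['scene'],*rs[0],.068))
cor=np.array([onz(F['top'],*p,.068) for p in rt[1]]);print(cor,np.linalg.norm(np.diff(cor,axis=0),axis=1))
for n,c,roi,z in (('yel',yel,(190,230,240,290),.074),('blue',blue,(270,195,370,270),.056)):
    t=quad('top',*c,roi);print(n,t)
    cc=np.array([onz(F['top'],*p,z) for p in t[1]]);e=np.diff(cc,axis=0);print(cc.round(4),np.linalg.norm(e,axis=1),np.degrees(np.arctan2(e[:,1],e[:,0])))
im=F['top']['frame'][180:310,120:420,::-1];cv2.imwrite('pics/topz.png',cv2.resize(im,None,fx=2.6,fy=2.6,interpolation=cv2.INTER_CUBIC))
im=F['scene']['frame'][190:440,220:510,::-1];cv2.imwrite('pics/scz.png',cv2.resize(im,None,fx=2.3,fy=2.3,interpolation=cv2.INTER_CUBIC))
```

```text
red ((321.78919491525426, 229.90995762711864), array([[307.62384, 222.41284],
       [329.55048, 215.83487],
       [336.01837, 237.3945 ],
       [314.09174, 243.97247]], dtype=float32), 472.0) ((307.1445597846982, 244.8123798539023), array([[290.31332, 242.88416],
       [313.35623, 228.70389],
       [324.17166, 246.27899],
       [301.12875, 260.45926]], dtype=float32), 433.5)
2view (array([ 0.59249615, -0.00721974,  0.06446467]), np.float64(0.00011356679371572544))
z68 [ 0.59191048 -0.00717752  0.068     ] [ 0.59370634 -0.0040498   0.068     ]
[[ 0.60596244  0.01786995  0.068     ]
 [ 0.61726996 -0.02159938  0.068     ]
 [ 0.57794125 -0.032226    0.068     ]
 [ 0.56680079  0.00700005  0.068     ]] [0.04105714 0.04073908 0.04077735]
yel ((212.63589743589742, 261.7558185404339), array([[201.58562, 244.87296],
       [213.40993, 241.61105],
       [223.61989, 278.6221 ],
       [211.79558, 281.884  ]], dtype=float32), 422.5)
[[0.5678 0.2048 0.074 ]
 [0.5733 0.1841 0.074 ]
 [0.5078 0.1655 0.074 ]
 [0.5025 0.1859 0.074 ]] [0.0213456  0.06809118 0.02110211] [ -75.2423661  -164.10652252  104.50805912]
blue ((318.0972684008084, 232.82254384249296), array([[274.57803, 222.9266 ],
       [347.88077, 200.93579],
       [360.21103, 242.03671],
       [286.9083 , 264.02753]], dtype=float32), 2556.5)
[[ 0.6084  0.0779  0.056 ]
 [ 0.647  -0.0562  0.056 ]
 [ 0.5706 -0.0763  0.056 ]
 [ 0.5332  0.0563  0.056 ]] [0.13955457 0.07895567 0.13774874] [ -73.95890028 -165.2562573   105.78858694]
```

View pics/topz.png

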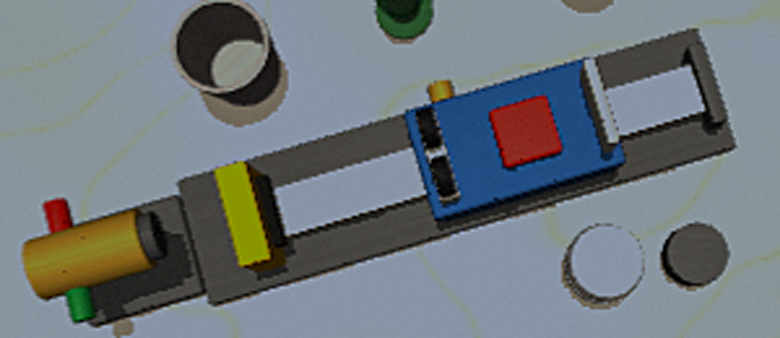

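View pics/scz.png

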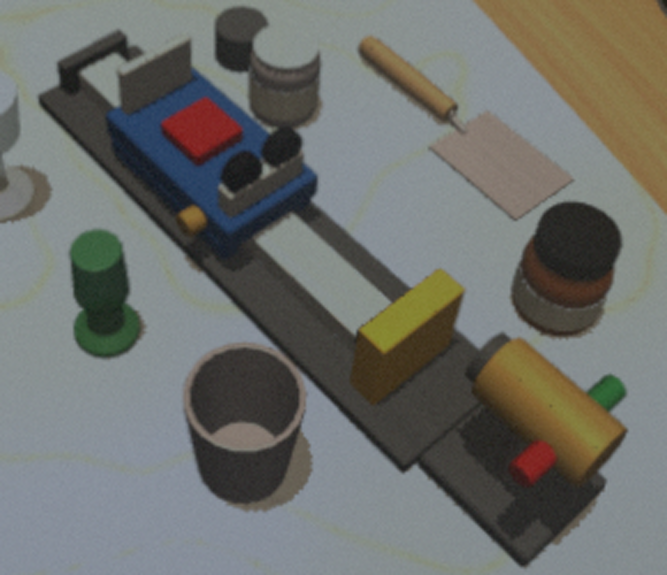

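Run:
```python
from h import *
f=pickle.load(open('top0.pkl','rb'))
Z=lambda x,y:(120+(x+.5)/2.6-.5,180+(y+.5)/2.6-.5)
c=[onz(f,*Z(*p),.006)[:2] for p in ((697,30),(735,148),(213,303),(180,182))]
for i in range(4):
    e=c[(i+1)%4]-c[i];print(c[i].round(4),np.linalg.norm(e).round(4),np.degrees(np.arctan2(e[1],e[0])).round(2))
o=np.mean(c,0);d=(c[2]+c[3]-c[0]-c[1]);d/=np.linalg.norm(d);n=np.array([d[1],-d[0]])
print('o',o,'head',np.degrees(np.arctan2(d[1],d[0])))
for nm,p in (('btn',(.5919,-.0072)),('lead',(.5708,.0671)),('trail',(.6088,-.06625)),('yelfront',(.5406,.1748)),('yelback',(.53515,.19535))):
    v=np.array(p)-o;print(nm,v@d,v@n)
# tube rest / thumb plate tops
for nm,p,z in (('thumb front top L',(597,58),.098),('thumb bottom',(618,140),.098),('roller',(428,128),.1),('roller2',(445,180),.1)):
    v=onz(f,*Z(*p),z)[:2]-o;print(nm,v@d,v@n)
q=[0.70010689,  0.09867802,  0.7001901 , -0.09923114]
M=R.from_quat([q[1],q[2],q[3],q[0]]).as_matrix();print(M.round(3),np.degrees(np.arctan2(M[1,1],M[0,1])))
```

```text
[ 0.6772 -0.1384] 0.0932 -164.83
[ 0.5872 -0.1628] 0.3972 105.58
[0.4805 0.2198] 0.0923 16.17
[0.5692 0.2455] 0.3988 -74.28
o [0.57854763 0.04101206] head 105.65069191457067
btn -0.05002665261290242 -0.00014893241511208563
lead 0.027210806656062462 -0.0004225848863080548
trail -0.11144647500181037 0.00019445907430476806
yelfront 0.1390648603602962 -0.0004484678999179201
yelback 0.160323210678229 -0.00015259333182303335
thumb front top L -0.10782633667650106 0.028168201821356775
thumb bottom -0.10462303540990961 -0.028708629717088964
roller 0.013143993562845421 0.014541201432488758
roller2 0.012093611795062747 -0.021842361608687227
[[-0.     0.277  0.961]
 [-0.001  0.961 -0.277]
 [-1.    -0.001 -0.   ]] 73.9109136134844
```

The geometry fits. The plate measures 93 × 398 mm, the carriage 139 × 79 mm and the button 41 mm. The heading is 105.65° and about 102 mm of travel remains.

My plan is to turn the jaws along the rail and open them to about 40 mm. The rear finger will press the button, and the front finger will sit just behind the tube rest to stop any slip.

>>> play_rows(
  deltas=[
    [143,393,-661,-33,0.554],
    [143,393,-661,-33,0.554],
    [143,393,-661,-33,0.554],
    [143,393,-661,-33,0.554],
    [143,393,-661,-33,0.554],
    [143,393,-661,-33,0.554],
    [143,393,-661,-33,0.554],
    [143,393,-661,-33,0.554],
    [143,393,-661,-33,0.554],
    [143,393,-661,-33,0.554],
    [143,393,-661,-33,0.554],
    [143,393,-661,-33,0.554],
  ],
)

```text
clock: 1.15
position: [0.4498, 0.2414, 0.2115]
eef_rot: [0.701, -0.096, 0.7, 0.096]
force: [0.4, 1.1, -0.0]
width: 0.04
```

>>> play_rows(
  deltas=[
    [143,0,0,0,0],
    [143,0,0,0,0],
  ],
)

```text
clock: 1.32
position: [0.45, 0.2417, 0.2114]
eef_rot: [0.701, -0.095, 0.701, 0.095]
force: [-0.5, 0.1, -0.4]
width: 0.04
```

Run:
```python
from station import robot
from h import *
s=robot.sense();q=s['eef_rot'];M=R.from_quat([q[1],q[2],q[3],q[0]]).as_matrix()
print(s['position'],s['q'],np.degrees(np.arctan2(M[1,1],M[0,1])),M[2])
```

```text
[0.44996591 0.24166749 0.21138145] [ 4.47227850e-01  1.09069715e-01  2.12508936e+00  1.84573205e-05
  9.07703095e-01 -1.39310830e+00] 105.44284368981342 [-9.99999964e-01 -3.33236052e-05 -2.67840052e-04]
```

>>> play_rows(
  deltas=[
    [143,137,-230,0,0.004],
    [143,137,-230,0,0.004],
    [143,137,-230,0,0.004],
    [143,137,-230,0,0.004],
    [143,137,-230,0,0.004],
    [143,137,-230,0,0.004],
    [143,137,-230,0,0.004],
    [143,137,-230,0,0.004],
    [143,137,-230,-60,0.004],
    [143,137,-230,-60,0.004],
    [143,137,-230,-60,0.004],
    [143,137,-230,-60,0.004],
  ],
)

```text
clock: 2.32
position: [0.5855, 0.0147, 0.1511]
eef_rot: [0.7, -0.098, 0.701, 0.098]
force: [0.4, -0.3, 0.6]
width: 0.04
```

Run:
```python
from station import robot
from h import *
for n in ['scene','wrist']:
    f=robot.grab_frame(n);pickle.dump(f,open(f'{n}1.pkl','wb'));cv2.imwrite(f'pics/{n}1.png',f['frame'][:,:,::-1])
s=robot.sense();print(s)
```

```text
{'clock': 2.4167, 'q': array([-1.54436504e-02,  3.13530726e-01,  2.00111858e+00,  6.88615754e-05,
        8.25471275e-01, -1.86458457e+00]), 'joint_velocities': array([-0.00710239, -0.01079292, -0.00422375, -0.00120545, -0.00312081,
       -0.00290083]), 'effort': array([ 9.85985622e-02, -6.16404176e+01, -3.52455175e+01, -3.67042143e-02,
        7.94878998e-02,  1.64624228e-02]), 'position': array([0.58689081, 0.01425096, 0.15290454]), 'eef_rot': array([ 0.70078898, -0.09813839,  0.69975497,  0.09801347]), 'force': array([-0.34414805, -0.78894416,  0.67387121]), 'wrist_torque': array([ 0.03053375,  0.0348825 , -0.01231787]), 'width': 0.04050886446637201}
```

View pics/scene1.png

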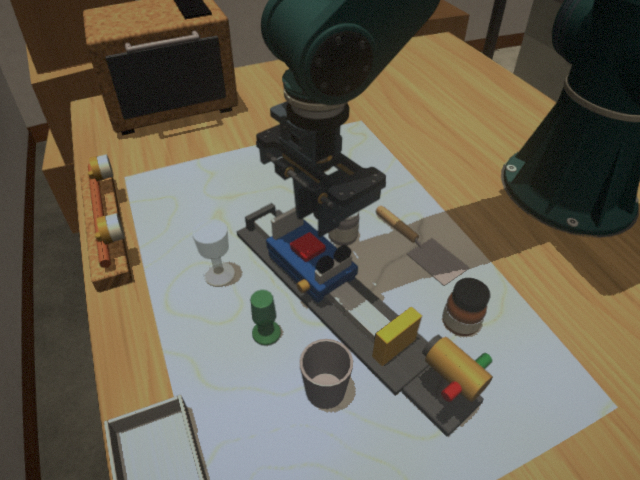

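View pics/wrist1.png

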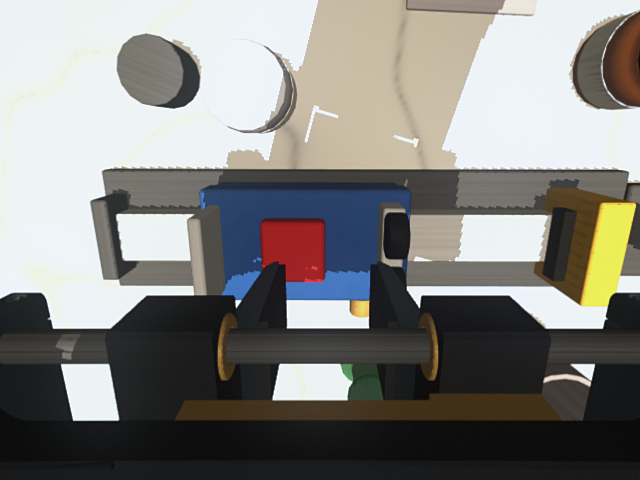

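The fingers sit over the carriage with nothing touched. The wrist view shows the button at about (293,250) and the tube rest at about (390,235). I'll cross-check the button and tube rest positions from this view.

Run:
```python
from h import *
f=pickle.load(open('wrist1.pkl','rb'));o=np.array([.57855,.04101]);d=np.array([-.2698,.9629]);n=np.array([d[1],-d[0]])
hsv=cv2.cvtColor(f['frame'],cv2.COLOR_RGB2HSV);m=cv2.inRange(hsv,(0,150,100),(8,255,255))|cv2.inRange(hsv,(172,150,100),(180,255,255));m[:200]=0;m[300:]=0;m[:,400:]=0
c=max(cv2.findContours(m,0,1)[0],key=cv2.contourArea);x,y,w,h=cv2.boundingRect(c);print(x,y,w,h)
for nm,p,z in (('btn',(x+w/2,y+h/2),.068),('btnL',(x,y+h/2),.068),('btnR',(x+w,y+h/2),.068),('rest rear top',(385,206),.09),('thumb top front',(219,208),.098),('thumb top back',(191,215),.098)):
    v=onz(f,*p,z)[:2];print(nm,v,(v-o)@d,(v-o)@n)
```

```text
260 222 65 60
btn [ 0.59257211 -0.006155  ] -0.04919834770983132 0.0007767722803105781
btnL [ 0.59832495 -0.02634223] -0.07018874401099705 0.000869666905793927
btnR [0.58681675 0.0140386 ] -0.028201133931089976 0.0006831671699095271
rest rear top [0.54419035 0.0373864 ] 0.005781068898252975 -0.034062555074029895
thumb top front [ 0.56887072 -0.05094093] -0.08592807896883765 -0.0341285365187841
thumb top back [ 0.57691394 -0.06490239] -0.10154163033933636 -0.03015052238237164
```

Run:
```python
from h import *
f=pickle.load(open('wrist1.pkl','rb'))
cv2.imwrite('pics/w1z.png',cv2.resize(f['frame'][160:340,170:430,::-1],None,fx=3,fy=3,interpolation=2))
```

```text
(no output)
```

View pics/w1z.png

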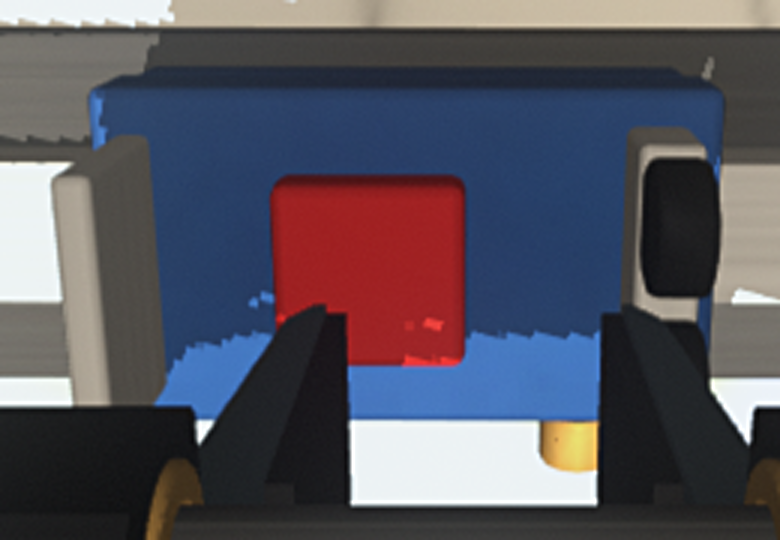

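Both views agree: the button is at -49.5 mm along the rail and the rear of the tube rest at +6 mm. I'll back off 4 mm for clearance and go down to just above the button.

>>> play_rows(
  deltas=[
    [143,1,-4,0,0],
    [143,1,-4,0,0],
    [143,1,-4,-25,0],
    [143,1,-4,-50,0],
    [143,1,-4,-58,0],
    [143,1,-4,-58,0],
    [143,1,-4,-58,0],
  ],
)

```text
clock: 3.0
position: [0.5875, 0.0092, 0.0942]
eef_rot: [0.7, -0.098, 0.7, 0.098]
force: [-0.4, -0.1, -0.9]
width: 0.04
```

>>> play_rows(
  deltas=[
    [143,0,0,-5,0],
    [143,0,0,-9,0],
    [143,0,0,-12,0],
    [143,0,0,-14,0],
    [143,0,0,-14,0],
    [143,0,0,-14,0],
  ],
)

```text
clock: 3.5
position: [0.5883, 0.0093, 0.0803]
eef_rot: [0.701, -0.098, 0.7, 0.098]
force: [1.6, -0.5, 6.1]
width: 0.0399
```

>>> play_rows(
  deltas=[
    [143,0,0,-1,0],
    [143,0,0,-2,0],
    [143,0,0,-2,0],
    [143,0,0,-2,0],
  ],
)

```text
clock: 3.83
position: [0.5885, 0.0092, 0.0791]
eef_rot: [0.701, -0.098, 0.7, 0.098]
force: [-3.3, -0.9, 18.2]
width: 0.04
```

The button is bottomed with 18 N on it. I'll slide slowly along the rail direction (-0.27, 0.963).

>>> play_rows(
  deltas=[
    [143,-0.5,2,0,0],
    [143,-1.5,5.5,0,0],
    [143,-3,10.5,0,0],
    [143,-4.5,16,0,0],
    [143,-6,21.5,0,0],
    [143,-7.5,27,0,0],
    [143,-9,32,0,0],
    [143,-10.5,37.5,0,0],
    [143,-12,43,0,0],
    [143,-13,46.5,0,0],
    [143,-13.5,48,0,0],
    [143,-13.5,48,0,0],
  ],
)

```text
clock: 4.83
position: [0.5747, 0.0576, 0.0791]
eef_rot: [0.701, -0.098, 0.7, 0.098]
force: [-5.2, -0.4, 19.8]
width: 0.0401
```

Run:
```python
from station import robot
from h import *
for n in ['scene','wrist']:
    f=robot.grab_frame(n);pickle.dump(f,open(f'{n}2.pkl','wb'));cv2.imwrite(f'pics/{n}2.png',f['frame'][:,:,::-1])
s=robot.sense();print(s['position'],s['force'])
```

```text
[0.57479197 0.05745641 0.07908483] [-3.58055531  0.29757805 19.74700075]
```

View pics/wrist2.png

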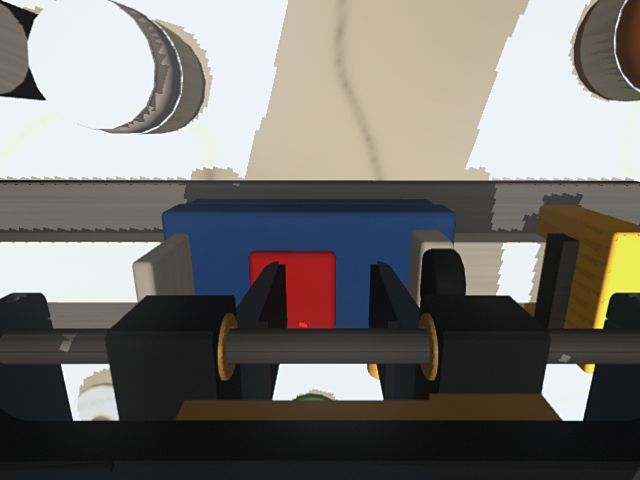

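View pics/scene2.png

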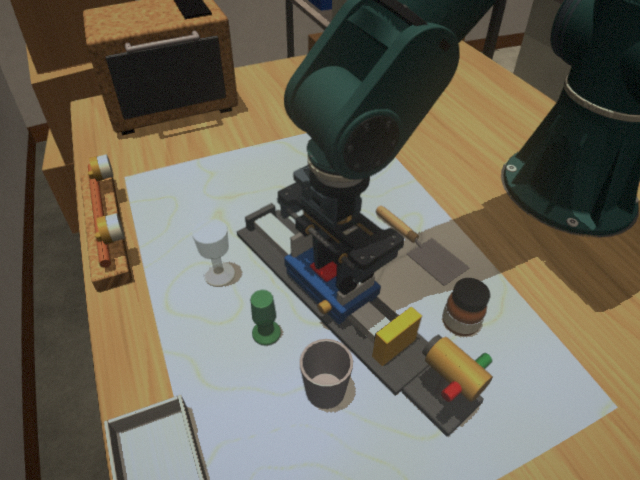

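The carriage follows without slip: in the wrist view the button is at about (292,290), still under the rear finger. About 52 mm remain to the black bumper at (560,270).

>>> play_rows(
  deltas=[
    [143,-0.5,2,0,0],
    [143,-1.5,5.5,0,0],
    [143,-3,10.5,0,0],
    [143,-4.5,16,0,0],
    [143,-6,21.5,0,0],
    [143,-7.5,27,0,0],
    [143,-9,32,0,0],
    [143,-10.5,37.5,0,0],
    [143,-12,43,0,0],
    [143,-13,46,0,0],
    [143,-13,46.5,0,0],
    [143,-13,46.5,0,0],
  ],
)

```text
clock: 5.93
position: [0.5616, 0.1041, 0.0791]
eef_rot: [0.701, -0.098, 0.7, 0.098]
force: [-5.7, 0.4, 20.5]
width: 0.0399
```

>>> play_rows(
  deltas=[
    [143,-0.5,1.5,0,0],
    [143,-1,3,0,0],
    [143,-1,4,0,0],
    [143,-1,4,0,0],
  ],
)

```text
clock: 6.27
position: [0.5606, 0.1079, 0.079]
eef_rot: [0.701, -0.098, 0.7, 0.098]
force: [-6.3, -1.5, 22.3]
width: 0.0398
```

>>> play_rows(
  deltas=[
    [143,-0.5,1.5,0,0],
    [143,-0.8,3,0,0],
    [143,-0.8,3,0,0],
  ],
)

```text
clock: 6.52
position: [0.5603, 0.1102, 0.0791]
eef_rot: [0.701, -0.099, 0.699, 0.097]
force: [-1.7, -11.1, 18.9]
width: 0.04
```

Run:
```python
from station import robot
from h import *
for n in ['scene','wrist']:
    f=robot.grab_frame(n);pickle.dump(f,open(f'{n}3.pkl','wb'));cv2.imwrite(f'pics/{n}3.png',cv2.resize(f['frame'][160:400,200:520,::-1],None,fx=2.4,fy=2.4,interpolation=2) if n=='scene' else f['frame'][:,:,::-1])
s=robot.sense();print(s['position'],s['force'])
```

```text
[0.56027689 0.11014174 0.07906291] [ -2.40429154 -11.36319373  19.24221566]
```

View pics/wrist3.png

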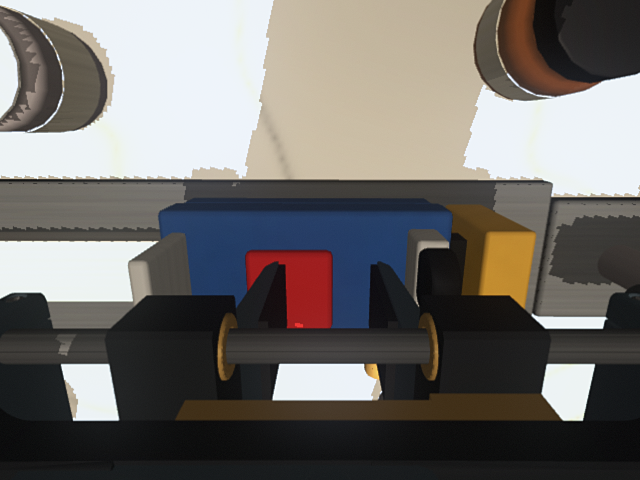

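View pics/scene3.png

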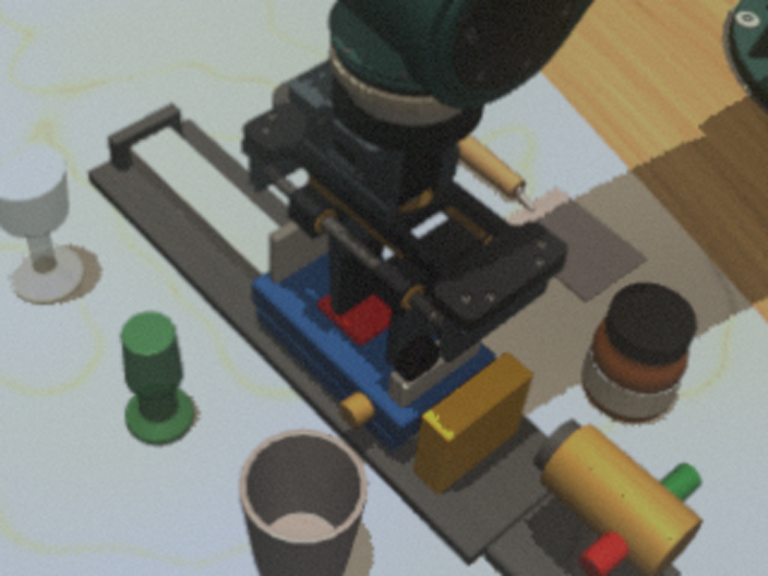

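The carriage is at the bumper: the force along the rail jumped to 11 N, the travel was about 103 mm, and the wrist view shows the bumper at (455,260) meeting the carriage end. I'll lift straight up.

>>> play_rows(
  deltas=[
    [143,0,0,0,0],
    [143,0,0,3,0],
    [143,0,0,7,0],
    [143,0,0,12,0],
    [143,0,0,20,0],
    [143,0,0,40,0],
    [143,0,0,70,0],
    [143,0,0,100,0],
    [143,0,0,130,0],
    [143,0,0,150,0],
    [143,0,0,150,0],
    [143,0,0,150,0],
  ],
)

```text
clock: 7.62
position: [0.5592, 0.1109, 0.2288]
eef_rot: [0.701, -0.098, 0.7, 0.098]
force: [0.2, 0.6, -0.2]
width: 0.0397
```

>>> play_rows(
  deltas=[
    [143,-30,240,20,0],
    [143,-30,240,20,0],
    [143,-30,240,20,0],
    [143,-30,240,20,0],
    [143,-30,240,20,0],
    [143,-30,240,20,0],
    [143,-30,240,20,0],
    [143,-30,240,20,0],
    [143,-30,240,20,0],
    [143,-30,240,20,0],
  ],
)

```text
clock: 8.45
position: [0.5287, 0.3497, 0.2466]
eef_rot: [0.7, -0.098, 0.701, 0.097]
force: [0.3, 0.2, -0.4]
width: 0.0401
```

Run:
```python
from station import robot
from h import *
s=robot.sense();print(s['position'],s['force'])
for n in ['scene','top']:
    f=robot.grab_frame(n);pickle.dump(f,open(f'{n}4.pkl','wb'));cv2.imwrite(f'pics/{n}4.png',f['frame'][:,:,::-1])
```

```text
[0.52867522 0.34966289 0.24656504] [ 0.32010101  0.17336434 -0.41743372]
```

View pics/scene4.png

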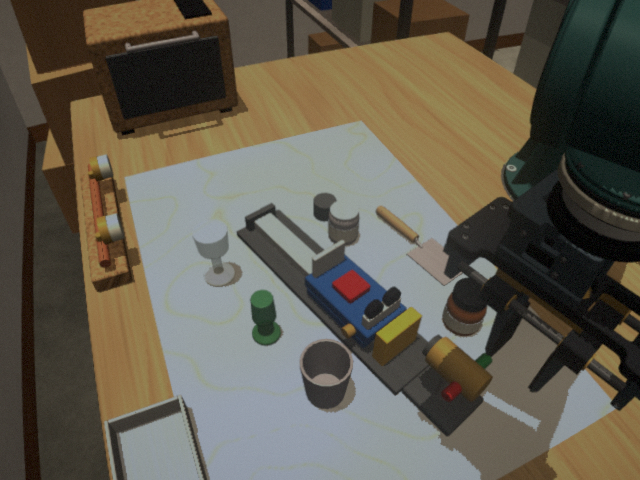

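View pics/top4.png

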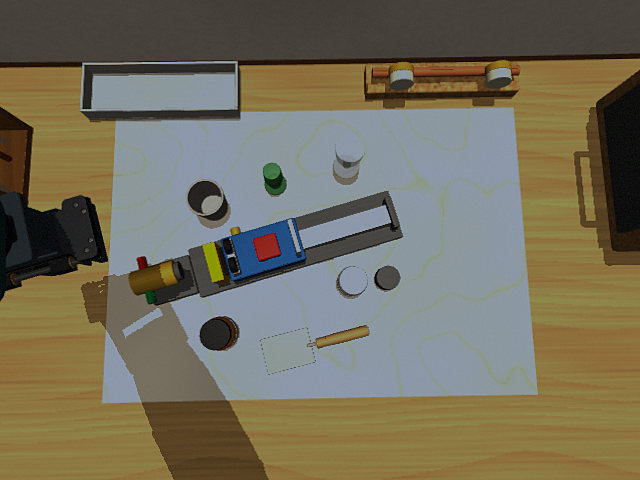

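The carriage now sits at the stop, with the button at (266,246) in the top view and (351,285) in the scene view. The bystanders look unmoved. I'll measure the travel and the button height.

Run:
```python
from h import *
d=np.array([-.2698,.9629])
def red(f,roi):
    hsv=cv2.cvtColor(f['frame'],cv2.COLOR_RGB2HSV);m=cv2.inRange(hsv,(0,150,100),(8,255,255))|cv2.inRange(hsv,(172,150,100),(180,255,255))
    k=np.zeros_like(m);x0,y0,x1,y1=roi;k[y0:y1,x0:x1]=255;c=max(cv2.findContours(m&k,0,1)[0],key=cv2.contourArea)
    return cv2.minAreaRect(c)[0]
F={n+i:pickle.load(open(f'{n}{i}.pkl','rb')) for n in('top','scene') for i in '04'}
a0=red(F['top0'],(290,200,350,260));a4=red(F['top4'],(240,220,295,270));b0=red(F['scene0'],(280,220,340,270));b4=red(F['scene4'],(320,260,380,310))
p0=two(F['top0'],a0,F['scene0'],b0);p4=two(F['top4'],a4,F['scene4'],b4);print(p0,p4)
t=(onz(F['top4'],*a4,.068)-onz(F['top0'],*a0,.068))[:2];print('travel top',t@d)
t=(onz(F['scene4'],*b4,.068)-onz(F['scene0'],*b0,.068))[:2];print('travel scene',t@d)
df=cv2.absdiff(F['top0']['frame'],F['top4']['frame']).max(2)
for n,(x,y) in dict(cup=(207,200),green=(274,178),funnel=(347,160),can=(352,281),graph=(387,278),jar=(218,334),paddle=(300,348)).items(): print(n,(df[y-22:y+22,x-22:x+22]>50).sum())
```

```text
(array([ 0.59237266, -0.00723852,  0.0649428 ]), np.float64(0.00022416496900284569)) (array([0.56439982, 0.09204886, 0.06446762]), np.float64(0.00020133286994738957))
travel top 0.10273311551342727
travel scene 0.10281970176245882
cup 0
green 0
funnel 0
can 0
graph 0
jar 1
paddle 0
```

```bash
python3 -c "
from station import robot
print(robot.close_job())"
```

```text
the job is handed in; nothing more can be done
None
```

The carriage is home against the yellow end stop with its button back up, and I handed the job in at about 8.5 s of the 42 s allowed. `close_job()` gives no verdict, so this rests on my own checks.

**What I did:** I pressed the red button to the bottom with the rear fingertip (about 18–22 N). I kept it pressed while sliding the carriage to the stop, then lifted straight up and moved clear.

**Last checks:**
- **Travel:** the carriage moved 102.7 mm in the top view and 102.8 mm in the scene view, against about 102 mm estimated beforehand. An 11 N push-back along the rail showed it had reached the bumper.
- **Button:** its top measures the same height as before pressing, to within 0.5 mm, so it is up. The two-view height reads about 64.5 mm instead of the true 68 mm. The same offset was there before I pressed anything, so I put it down to calibration.
- **Bystanders:** comparing the before and after top views shows none of the loose items moved.
- **Arm:** it is clear of everything and the wrist force is about zero.

At the stop the fingertip slipped about 2 mm on the button, which stayed fully down. No check failed.

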